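# Put the glaze jars and brush back in their holders

### The arm

A 6-joint arm with a two-finger parallel gripper is mounted at the origin on a cart in front of the work surface, level with it; the furniture and walls round the work are solid. World frame = base frame: x ahead of the robot, y to its left, z up, the work surface at z = 0. Lengths are in m, angles in degrees, forces in N, time in s.
With the tool pointing down it reaches from about 0.35 to 0.775 m from the base axis. Payload 7.3 kg.
Tool frame: the origin (TCP) lies midway between the tips of the shut fingers; the grasp point (between the pads) lies 19 mm behind it; z points along the fingers, y is the line along which they close (so a half turn about z gives the same grasp; the last joint's range is limited). The gripper opens to 92 mm and grips with 3 to 60 N. Pads are 19 mm wide; open, the fingers measure 130 mm over their backs; the gripper's body (75 mm by 190 mm) begins 47 mm behind the grasp point.
Start: joints at [67.093, 19.595, 87.324, -0, 73.075, -8.365], TCP at [0.132, 0.508, 0.227] pointing down, gripper open.
Joint ranges: [-145.02, 145.02], [-44.19, 115.74], [2.07, 154.8], [-57.11, 237.11], [16.16, 152.29], [-177.93, 177.93]. Speed limits (degrees/s): [147.25, 147.25, 180, 180, 180, 180].

### API

Orientations are given as [roll, pitch, yaw] about the fixed x, y, z axes, in that order (R = Rz(yaw) Ry(pitch) Rx(roll)).
In Python, from plant import r gives the robot as it stands.
- The arm moves only by the tool jog_arm, never from a script. Its argument "series" is a list of rows, each an object of numbers: "x", "y", "z": the shift along the world's x, y, z in units of 0.03 m (1.0 is 0.03 m); "twist": the turn about the world's z in units of 0.08 rad (1.0 is 0.08 rad); "claw": the finger opening in mm, from 0 to 91.8. In form: [{"x": .., "y": .., "z": .., "twist": .., "claw": ..}, ...]. A call has 1 to 20 rows; each row shifts and turns the commanded pose from where the row before left it; what a row does not reach is not made up. A row lasts 1/12 s, in which the tool goes at most 41.7 mm and 7.16 degrees, less where a joint would pass 70% of its speed; a pose out of reach is approached as far as the arm can. A call with a number of a shift or a turn outside -1 to 1 is refused whole. A call with a gripper value outside its range is refused whole. The fingers move at their own pace and stop on an object; "force" is the grip in N (left out, the last holds). Time passes only in rows, so rows that do not move let the fingers close. It gives the time, the measured TCP pose, the force, the opening and the grip force at its end, in the units of the state.
- r.state(): the state, without advancing time (a new reading comes with each control period).
- r.grab_frame(name): name is "side" or "top" or "wrist"; returns a dict with "image" (400x640x3 uint8, blue, green, red), "z_map" (400x640 float32, m along the optical axis (not along the pixel's ray), 0 where there is no reading), "fovy" (degrees; the focal length in pixels is half the picture's height over the tangent of half this angle, whatever the lens; pixels are square), "cx", "cy" (the principal point, pixels), "world_to_cam" (4x4, takes a point from world to camera coordinates). Camera axes: x right, y down, z forward; pixel columns grow to the right and rows downward; lengths in m; the calibration is good to about 2 mm. A picture is of the moment at which its call begins.
- r.sign_off(): hands the job in; it is judged then, once.
The state is a dict: "time": time; "joints": joint angles; "joint_velocities": joint speeds; "joint_efforts": joint torques, N m; "ee_pos": TCP position; "ee_rot": TCP orientation; "ft_force": force on the tool from outside, world axes, zero at the start; "ft_torque": the same for the moment, N m; "grip_width": finger opening in m; "gripper_force": force on a finger pad.
Only numpy, scipy, OpenCV 4.12 (cv2) and the standard library are available. Lean on these libraries where they do the work, as an engineer would, in place of code of your own. Each camera call takes 0.05 s, during which the arm holds its last target. There are 200 camera calls.

### The job

Put the glazing kit away: stand each of the three glaze jars in the dish of the same colour as its lid, and lay the brush in the grey brush rest, across both supports between their lips and about centred. The red-lidded jar has been left in the blue dish, so it has to come out before the blue-lidded jar can go in. Do not tip a jar over and leave the spotted mug where it stands.

Things in the scene. Friction and masses are not known exactly. Their poses are not given: they have to be found in the camera images.
- red_jar: small loose glaze jar with a red screw lid and cream body, round, 52 mm diameter, 66 mm tall with lid, 0.19 kg; origin at the centre of its underside, z up; starts standing in the blue dish. Grip it from above round the body, 20 to 55 mm above its underside.
- blue_jar: large loose glaze jar with a dark blue screw lid and teal body, round, 66 mm diameter, 94 mm tall with lid, 0.38 kg; origin at the centre of its underside, z up; starts on the table. Grip it from above round the body, 35 to 75 mm above its underside.
- white_jar: medium loose glaze jar with a white screw lid and rust-brown body, round, 58 mm diameter, 80 mm tall with lid, 0.26 kg; origin at the centre of its underside, z up; starts on the table. Grip it from above round the body, 25 to 65 mm above its underside.
- red_dish: fixed round red dish, outside 80 mm, bore 68 mm, 16 mm tall, cork-lined inner floor 5 mm above its underside; origin at the centre of its underside, on the table; z up.
- blue_dish: fixed round blue dish, outside 94 mm, bore 82 mm, 16 mm tall, cork-lined inner floor 5 mm above its underside; origin at the centre of its underside, on the table; z up.
- white_dish: fixed round white dish, outside 86 mm, bore 74 mm, 16 mm tall, cork-lined inner floor 5 mm above its underside; origin at the centre of its underside, on the table; z up.
- brush: loose slim glaze brush with a light wooden handle lying flat on the table, 204 mm long, 17 mm wide, 11 mm thick, 0.022 kg; origin midway along it at its underside, x along the brush, z up. It can be taken across its middle with the fingertips 3 mm above the table.
- brush_rest: fixed grey brush rest: base 130 x 50 x 6 mm and, 50 mm either side of its middle, two cross supports 14 mm long whose top is 24 mm above the table, with lips up to 34 mm at each side leaving a 40 mm wide notch; origin at the centre of its underside, on the table; x along the rest (the brush lies along x, either way round), y across it, z up. The middle between the supports is open for the fingers.
- mug: loose white spotted mug, a bystander: 82 mm diameter body, 91 mm tall, handle out to 57 mm from the origin on the -y side of its own frame, the round body's centre 17 mm to +y of the origin; origin at its underside, z up.
Mind the look-alikes: they are no part of the job. Leave any orange look-alike of the red_jar alone. Leave any yellow look-alike of the white_jar alone.

How it is judged:
By the outcome, as a careful person would: the job done as asked, in the order asked, and still so for the second after the job is handed in, with the robot touching nothing.
It also fails if it takes over 117 s, if anything falls off the work surface, if the arm or the gripper's body presses on something with over 40 N, if the wrist force passes 120 N, or if a joint passes its speed limit or range.

## Working session

There is one attempt and no reset: what is moved stays moved. The work goes in short steps, Python scripts to look and compute and a tool call to move; the robot and the scene stay as the last step left them, time stands still between calls to the robot, and variables do not carry over. Pictures are saved under pics/ and viewed, at most 14 in all, crops included, and the job is handed in when it is done.

Besides the shell and the picture viewer there is one more tool, called by a JSON object that holds its "fn" and its "kwargs", one argument or row to a line. jog_arm: Moves the arm, as the interface text tells. Shifts and turns lie within -1 to 1; 1 stands for 0.03 m of shift or 0.08 rad of turn. Its arguments: {"type":"object","properties":{"series":{"type":"array"},"force":{"type":"number"}},"required":["series"]}

```bash
mkdir -p pics; ls; cat > h.py <<'E'
import numpy as np, cv2, sys
from plant import r
def grab(n):
    f=r.grab_frame(n); f['f']=200/np.tan(np.radians(f['fovy'])/2); return f
def world(f,u,v,z=None,d=None):
    M=np.linalg.inv(np.array(f['world_to_cam']))
    ray=np.array([(u-f['cx'])/f['f'],(v-f['cy'])/f['f'],1.])
    o=M[:3,3]; w=M[:3,:3]@ray
    if d is None: d=(z-o[2])/w[2]
    return o+d*w
def cloud(f):
    v,u=np.mgrid[0:400,0:640]; d=f['z_map']
    M=np.linalg.inv(np.array(f['world_to_cam']))
    P=np.stack([(u-f['cx'])/f['f']*d,(v-f['cy'])/f['f']*d,d],-1)
    return P@M[:3,:3].T+M[:3,3]
E
python3 - <<'E'
from h import *
for n in('top','side'):
    f=grab(n); cv2.imwrite(f'pics/{n}0.png',f['image']); print(n,f['fovy'],f['cx'],f['cy'],np.round(f['world_to_cam'],3).tolist())
    print((f['z_map']>0).mean())
    np.savez(f'/tmp/{n}0.npz',**f)
print(r.state())
E
```

```text
pics
top 48.96310965993852 326.2646503985433 198.7474695720511 [[-0.021, -1.0, -0.007, 0.036], [-0.991, 0.022, -0.132, 0.577], [0.132, 0.004, -0.991, 1.428], [0.0, 0.0, 0.0, 1.0]]
0.99580859375
side 42.757626870957 310.3600454866996 203.16884151342916 [[1.0, -0.008, 0.014, -0.588], [0.008, -0.508, -0.861, 0.04], [0.014, 0.861, -0.508, 1.459], [0.0, 0.0, 0.0, 1.0]]
0.99610546875
{'time': 0.1, 'joints': array([ 6.70932333e+01,  1.96324834e+01,  8.73697627e+01,  1.36001983e-04,
        7.30765078e+01, -8.36518228e+00]), 'joint_velocities': array([ 0.01108172, -0.05255499, -0.19834768,  0.12169096, -0.09672551,
        0.01319579]), 'joint_efforts': array([ 2.04275493e-03, -4.32014287e+01, -2.44690937e+01,  7.19890511e-02,
        5.26491576e-02, -2.20265849e-05]), 'ee_pos': array([0.13165577, 0.50785566, 0.22612627]), 'ee_rot': array([-1.79922103e+02, -1.15859433e-02,  1.65458368e+02]), 'ft_force': array([-0.04473206,  0.94814473,  0.83239593]), 'ft_torque': array([ 0.03001646,  0.03362497, -0.00768067]), 'gripper_force': 0.0, 'grip_width': 0.09194502959919217}
```

View pics/top0.png

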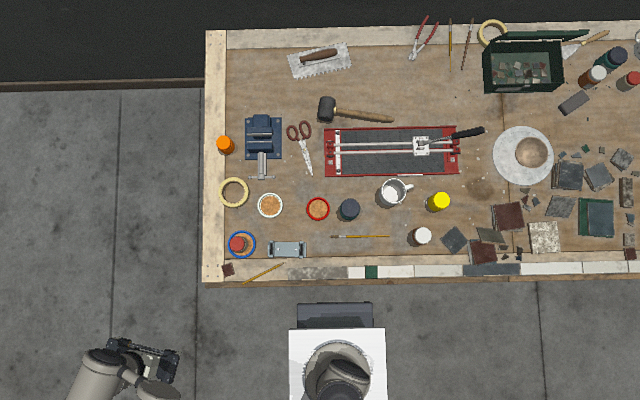

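View pics/side0.png

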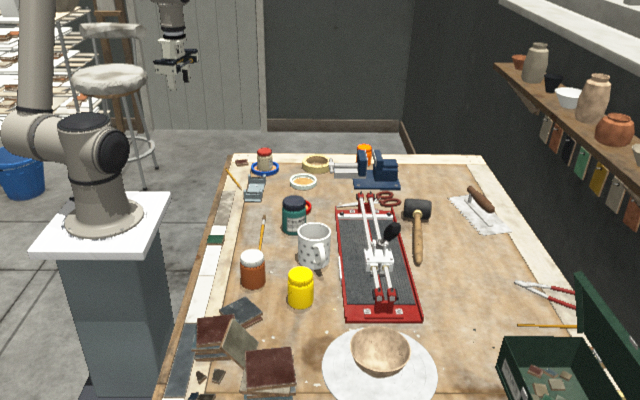

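Top view: the red-lidded jar is in the blue dish (241,244), with an orange look-alike at (224,145). White dish (269,206), red dish (317,209), blue jar (348,209), mug (394,190). White-lidded jar at (422,236), with a yellow look-alike at (438,201); rest (288,249). The brush candidates are (360,237), about 58 px long so it fits 204 mm, and the shorter stick at (264,272). The red, blue and white jars at the far right (633,78), (615,58), (592,77) are out of reach. The side view agrees: red jar (264,158), blue jar (293,214), white jar (253,268). I'll confirm with a crop and measure.

```bash
cat > m.py <<'E'
from h import *
F={n:dict(np.load(f'/tmp/{n}0.npz')) for n in('top','side')}
t=F['top']; s=F['side']
cv2.imwrite('pics/crop1.png',cv2.resize(t['image'][170:285,215:455],None,fx=3.3,fy=3.3,interpolation=cv2.INTER_CUBIC))
cv2.imwrite('pics/crop2.png',cv2.resize(s['image'][140:310,215:375],None,fx=3.5,fy=3.5,interpolation=cv2.INTER_CUBIC))
C={n:cloud(F[n]) for n in F}
P=C['top']
# heights: regions top view
reg=dict(redjar=(241,244,22),whitedish=(269,206,17),reddish=(317,209,16),bluejar=(349,209,14),whitejar=(422,236,14),mug=(394,190,18),rest=(288,249,22),brush=(360,237,32),table=(300,190,5))
for k,(u,v,w) in reg.items():
    for n in C:
        c=world(t,u,v,z=0.03)
        Q=C[n].reshape(-1,3); Q=Q[np.hypot(*(Q[:,:2]-c[:2]).T)<w*.0031]
        hi=np.percentile(Q[:,2],[5,50,90,99])
        T=Q[Q[:,2]>hi[3]-.006]
        print(k,n,len(Q),'z',np.round(hi*1e3),'top mean',np.round(T.mean(0)*1e3),'mid',np.round((T.min(0)+T.max(0))*500),'ext',np.round(np.ptp(T,axis=0)*1e3))
E
python3 m.py
```

```text
redjar top 1267 z [-7.  2. 68. 74.] top mean [435. 316.  71.] mid [435. 314.  73.] ext [45. 45.  9.]
redjar side 735 z [-5. 12. 66. 71.] top mean [436. 311.  68.] mid [436. 312.  69.] ext [45. 54.  8.]
whitedish top 736 z [-5.  3. 13. 20.] top mean [566. 218.  17.] mid [563. 215.  17.] ext [82. 82.  7.]
whitedish side 459 z [-5.  4. 13. 16.] top mean [565. 211.  13.] mid [566. 214.  14.] ext [84. 89.  8.]
reddish top 655 z [-5.  3. 15. 20.] top mean [551.  52.  17.] mid [550.  52.  18.] ext [75. 75.  8.]
reddish side 98 z [-5.  4. 14. 17.] top mean [583.  48.  13.] mid [583.  51.  15.] ext [15. 57.  8.]
bluejar top 508 z [-5. 89. 95. 99.] top mean [541. -53.  95.] mid [540. -52.  98.] ext [55. 58. 10.]
bluejar side 903 z [-2. 60. 92. 94.] top mean [541. -57.  92.] mid [541. -56.  93.] ext [57. 63.  9.]
whitejar top 512 z [-5. 56. 81. 84.] top mean [ 451. -282.   81.] mid [ 449. -284.   82.] ext [48. 51.  8.]
whitejar side 1245 z [-4. 36. 78. 80.] top mean [ 449. -289.   78.] mid [ 449. -287.   78.] ext [54. 54.  8.]
mug top 860 z [-5.  9. 84. 92.] top mean [ 594. -198.   90.] mid [ 594. -201.   91.] ext [79. 89. 10.]
mug side 1657 z [-3. 50. 83. 89.] top mean [ 596. -199.   87.] mid [ 594. -197.   87.] ext [79. 83.  8.]
rest top 1294 z [-7.  1. 19. 34.] top mean [415. 162.  32.] mid [415. 160.  33.] ext [ 58. 113.  10.]
rest side 852 z [-5.  2. 22. 31.] top mean [413. 154.  30.] mid [417. 157.  30.] ext [ 58. 119.   9.]
brush top 2741 z [-7. -1.  7. 95.] top mean [528. -57.  93.] mid [529. -55.  96.] ext [32. 52. 14.]
brush side 2571 z [-5. -2. 56. 93.] top mean [529. -63.  91.] mid [528. -59.  92.] ext [35. 56. 10.]
table top 63 z [-7. -1.  2.  5.] top mean [610. 112.   1.] mid [610. 112.   2.] ext [25. 24.  6.]
table side 40 z [-6. -3. -1.  1.] top mean [610. 113.  -2.] mid [610. 112.  -1.] ext [25. 28.  7.]
```

```bash
sleep 1
```

```text
(no output)
```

View pics/crop1.png

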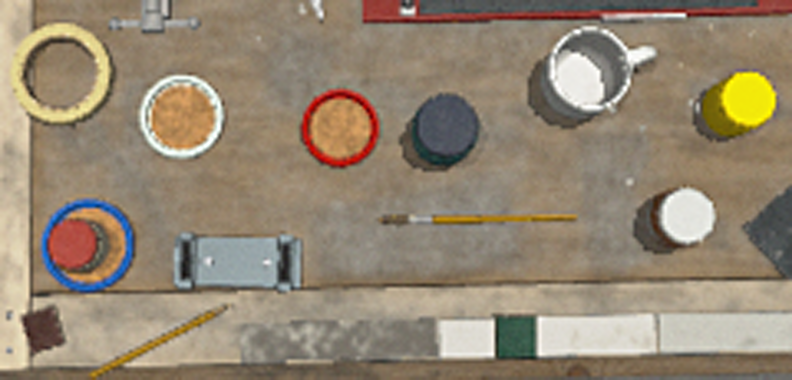

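```bash
cat > m2.py <<'E'
from h import *
t=dict(np.load('/tmp/top0.npz')); s=dict(np.load('/tmp/side0.npz')) 
def blobs(f,lo,hi,box):
    h=cv2.cvtColor(f['image'],cv2.COLOR_BGR2HSV); m=cv2.inRange(h,np.array(lo),np.array(hi))
    k=np.zeros_like(m); k[box[1]:box[3],box[0]:box[2]]=255; m&=k
    return m
def ell(m):
    c=max(cv2.findContours(m,cv2.RETR_EXTERNAL,cv2.CHAIN_APPROX_NONE)[0],key=cv2.contourArea)
    h=cv2.convexHull(c); return cv2.fitEllipse(h)
for nm,lo,hi,box,z in [('redlid',(0,120,60),(12,255,255),(228,230,252,256),.071),('redlid2',(165,120,60),(180,255,255),(228,230,252,256),.071),
 ('bluedish',(100,120,40),(125,255,255),(222,225,262,262),.016),('whitedish',(0,0,170),(180,60,255),(250,188,288,224),.016),
 ('reddish',(0,150,60),(9,255,255),(300,192,332,226),.016),('bluelid',(100,40,20),(130,255,120),(334,194,364,224),.094),
 ('whitelid',(0,0,150),(180,70,255),(410,224,434,248),.080)]:
    m=blobs(t,lo,hi,box)
    if m.sum()<255*10: print(nm,'none');continue
    e=ell(m); p=world(t,*e[0],z=z); print(nm,np.round(e[0],1),'diam mm',np.round(np.array(e[1])/t['f']*(1.42-z)*1e3),np.round(p*1e3))
# brush: bright wooden pixels by depth/colour; rest by edge of grey-blue
h=cv2.cvtColor(t['image'],cv2.COLOR_BGR2HSV)
print(h[237,325:395:5].tolist()); print(h[200,300:302].tolist())
print(h[249,266:312:4].tolist())
E
python3 m2.py
```

```text
redlid [236.6 243.3] diam mm [43. 48.] [434. 316.  71.]
redlid2 none
bluedish [241.1 243.9] diam mm [87. 90.] [434. 312.  16.]
whitedish [269.4 204.6] diam mm [79. 80.] [564. 217.  16.]
reddish [317.6 208.4] diam mm [74. 75.] [548.  53.  16.]
bluelid [349.5 207.6] diam mm [53. 53.] [540. -50.  94.]
whitelid [423. 235.] diam mm [49. 52.] [ 448. -284.   80.]
[[18, 42, 140], [17, 84, 116], [14, 77, 93], [14, 19, 149], [173, 8, 126], [21, 208, 120], [20, 194, 105], [18, 152, 99], [19, 80, 127], [15, 52, 147], [18, 69, 151], [17, 73, 146], [13, 58, 150], [17, 52, 151]]
[[15, 41, 137], [18, 47, 136]]
[[18, 59, 138], [120, 6, 45], [90, 21, 124], [150, 2, 225], [97, 26, 169], [98, 29, 170], [94, 24, 170], [92, 18, 182], [93, 28, 165], [90, 9, 57], [16, 59, 117], [17, 60, 145]]
```

Crop 1 confirms the choices:
- **Red lid in blue dish:** red lid at (75,245), blue dish at (88,245).
- **White-lidded rust jar:** (685,215); the yellow-lidded one at (748,98) is the look-alike.
- **Blue jar:** (445,130).
- **Brush:** (380–577,218), with bristles and ferrule on its left end. The pointed stick at (160,340) is a pencil.

The two views agree on heights: jar tops at 71, 94 and 80 mm, dishes at 16 mm. Now I'll move above the red jar.

{"fn": "jog_arm", "kwargs": {
  "series": [
    {"x": 0.56,"y": -0.36,"twist": -0.914,"claw": 91.8},
    {"x": 0.56,"y": -0.36,"twist": -0.914},
    {"x": 0.56,"y": -0.36,"twist": -0.914},
    {"x": 0.56,"y": -0.36,"twist": -0.914},
    {"x": 0.56,"y": -0.36,"twist": -0.914},
    {"x": 0.56,"y": -0.36,"twist": -0.914},
    {"x": 0.56,"y": -0.36,"twist": -0.914},
    {"x": 0.56,"y": -0.36,"twist": -0.914},
    {"x": 0.56,"y": -0.36,"twist": -0.914},
    {"x": 0.56,"y": -0.36,"twist": -0.914},
    {"x": 0.56,"y": -0.36,"twist": -0.914},
    {"x": 0.56,"y": -0.36,"twist": -0.914},
    {"x": 0.56,"y": -0.36,"twist": -0.914},
    {"x": 0.56,"y": -0.36,"twist": -0.914},
    {"x": 0.56,"y": -0.36,"twist": -0.914},
    {"x": 0.56,"y": -0.36,"twist": -0.914},
    {"x": 0.56,"y": -0.36,"twist": -0.914},
    {"x": 0.56,"y": -0.36,"twist": -0.914},
    {}
  ],
  "force": 20
}}

```text
$.series[0]: bad value
```

```bash
python3 - <<'E'
from h import *
f=grab('wrist'); cv2.imwrite('pics/w1.png',f['image']); np.savez('/tmp/w1.npz',**f)
print(np.round(f['world_to_cam'],3).tolist(),f['fovy'],np.round(r.state()['ee_pos'],4),r.state()['ee_rot'])
t=dict(np.load('/tmp/top0.npz')); P=cloud(t).reshape(-1,3)
for n,x,y in [('red',.435,.314),('whited',.564,.215),('redd',.55,.052),('bluej',.54,-.053),('whitej',.449,-.285)]:
    Q=P[(abs(P[:,0]-x)<.11)&(abs(P[:,1]-y)<.055)&(P[:,2]>.04)&(np.hypot(P[:,0]-x,P[:,1]-y)>.05)]
    print(n,len(Q),np.round(Q.max(0),3) if len(Q) else '', np.round(Q.min(0),3) if len(Q) else '')
E
```

```text
[[0.251, 0.968, -0.003, -0.524], [0.936, -0.242, 0.257, -0.031], [0.248, -0.067, -0.967, 0.391], [0.0, 0.0, 0.0, 1.0]] 66.99366551707755 [0.1317 0.5079 0.2262] [-1.79936269e+02 -8.00628205e-03  1.65464338e+02]
red 0  
whited 96 [0.673 0.269 0.07 ] [0.646 0.192 0.048]
redd 0  
bluej 0  
whitej 54 [ 0.557 -0.321  0.085] [ 0.536 -0.34   0.04 ]
```

{"fn": "jog_arm", "kwargs": {
  "series": [
    {"x": 0.56,"y": -0.36,"z": 0,"twist": -0.914,"claw": 91.8},
    {"x": 0.56,"y": -0.36,"z": 0,"twist": -0.914,"claw": 91.8},
    {"x": 0.56,"y": -0.36,"z": 0,"twist": -0.914,"claw": 91.8},
    {"x": 0.56,"y": -0.36,"z": 0,"twist": -0.914,"claw": 91.8},
    {"x": 0.56,"y": -0.36,"z": 0,"twist": -0.914,"claw": 91.8},
    {"x": 0.56,"y": -0.36,"z": 0,"twist": -0.914,"claw": 91.8},
    {"x": 0.56,"y": -0.36,"z": 0,"twist": -0.914,"claw": 91.8},
    {"x": 0.56,"y": -0.36,"z": 0,"twist": -0.914,"claw": 91.8},
    {"x": 0.56,"y": -0.36,"z": 0,"twist": -0.914,"claw": 91.8},
    {"x": 0.56,"y": -0.36,"z": 0,"twist": -0.914,"claw": 91.8},
    {"x": 0.56,"y": -0.36,"z": 0,"twist": -0.914,"claw": 91.8},
    {"x": 0.56,"y": -0.36,"z": 0,"twist": -0.914,"claw": 91.8},
    {"x": 0.56,"y": -0.36,"z": 0,"twist": -0.914,"claw": 91.8},
    {"x": 0.56,"y": -0.36,"z": 0,"twist": -0.914,"claw": 91.8},
    {"x": 0.56,"y": -0.36,"z": 0,"twist": -0.914,"claw": 91.8},
    {"x": 0.56,"y": -0.36,"z": 0,"twist": -0.914,"claw": 91.8},
    {"x": 0.56,"y": -0.36,"z": 0,"twist": -0.914,"claw": 91.8},
    {"x": 0.56,"y": -0.36,"z": 0,"twist": -0.914,"claw": 91.8},
    {"x": 0,"y": 0,"z": 0,"twist": 0,"claw": 91.8}
  ],
  "force": 20
}}

```text
time: 1.73
ee_pos: [0.4367, 0.3119, 0.2262]
ee_rot: [180.0, 0.1, 89.7]
ft_force: [-0.5, -0.3, 1.3]
grip_width: 0.0918
gripper_force: 0.0
```

```bash
python3 - <<'E'
from h import *
f=grab('wrist'); cv2.imwrite('pics/w1.png',f['image']); np.savez('/tmp/w1.npz',**f)
print(np.round(f['world_to_cam'],3).tolist(),np.round(r.state()['ee_pos'],4),r.state()['ee_rot'])
P=cloud(f).reshape(-1,3); Q=P[(P[:,2]>.055)&(P[:,2]<.09)&(abs(P[:,0]-.435)<.05)&(abs(P[:,1]-.314)<.05)]
print(len(Q),np.round((Q.min(0)+Q.max(0))/2,4),np.ptp(Q,axis=0))
E
```

```text
[[1.0, -0.006, 0.0, -0.434], [-0.006, -0.966, 0.259, 0.271], [-0.001, -0.259, -0.966, 0.471], [0.0, 0.0, 0.0, 1.0]] [0.4352 0.3128 0.2262] [-1.79971224e+02  2.76512043e-02  8.99124072e+01]
1730 [0.4327 0.3165 0.0645] [0.05110653 0.05051244 0.01884045]
```

View pics/w1.png

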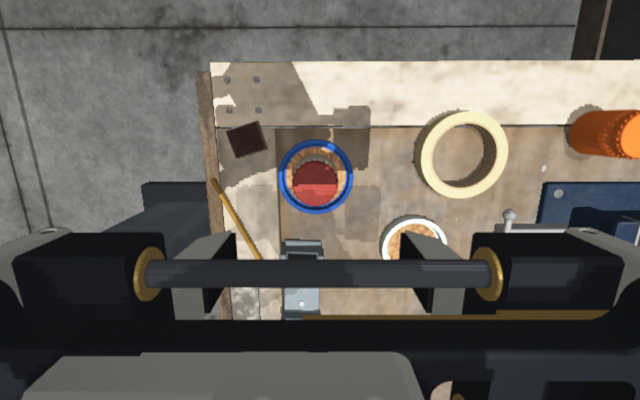

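The wrist view shows the red lid at (316,183) inside the blue dish (316,177). The jar is at about (0.433, 0.3155), which agrees with the top view. Descend and grip.

{"fn": "jog_arm", "kwargs": {
  "series": [
    {"x": -0.05,"y": 0.09,"z": -0.66,"twist": 0,"claw": 91.8},
    {"x": 0,"y": 0,"z": -0.66,"twist": 0,"claw": 91.8},
    {"x": 0,"y": 0,"z": -0.66,"twist": 0,"claw": 91.8},
    {"x": 0,"y": 0,"z": -0.66,"twist": 0,"claw": 91.8},
    {"x": 0,"y": 0,"z": -0.66,"twist": 0,"claw": 91.8},
    {"x": 0,"y": 0,"z": -0.66,"twist": 0,"claw": 91.8},
    {"x": 0,"y": 0,"z": -0.66,"twist": 0,"claw": 91.8},
    {"x": 0,"y": 0,"z": -0.66,"twist": 0,"claw": 91.8},
    {"x": 0,"y": 0,"z": -0.66,"twist": 0,"claw": 91.8},
    {"x": 0,"y": 0,"z": -0.66,"twist": 0,"claw": 91.8},
    {"x": 0,"y": 0,"z": 0,"twist": 0,"claw": 91.8},
    {"x": 0,"y": 0,"z": 0,"twist": 0,"claw": 91.8},
    {"x": 0,"y": 0,"z": 0,"twist": 0,"claw": 40},
    {"x": 0,"y": 0,"z": 0,"twist": 0,"claw": 40},
    {"x": 0,"y": 0,"z": 0,"twist": 0,"claw": 40},
    {"x": 0,"y": 0,"z": 0,"twist": 0,"claw": 40},
    {"x": 0,"y": 0,"z": 0,"twist": 0,"claw": 40},
    {"x": 0,"y": 0,"z": 0,"twist": 0,"claw": 40},
    {"x": 0,"y": 0,"z": 0,"twist": 0,"claw": 40},
    {"x": 0,"y": 0,"z": 0,"twist": 0,"claw": 40}
  ],
  "force": 25
}}

```text
time: 3.45
ee_pos: [0.4329, 0.3166, 0.029]
ee_rot: [180.0, -0.0, 90.0]
ft_force: [-1.3, -1.3, 2.1]
grip_width: 0.0506
gripper_force: 25.0
```

{"fn": "jog_arm", "kwargs": {
  "series": [
    {"x": 0,"y": 0,"z": 0.5,"twist": 0,"claw": 40},
    {"x": 0,"y": 0,"z": 0.8,"twist": 0,"claw": 40},
    {"x": 0,"y": 0,"z": 0.9,"twist": 0,"claw": 40},
    {"x": 0,"y": 0,"z": 0.9,"twist": 0,"claw": 40},
    {"x": 0,"y": 0,"z": 0.9,"twist": 0,"claw": 40},
    {"x": 0.32,"y": -0.735,"z": 0,"twist": 0,"claw": 40},
    {"x": 0.32,"y": -0.735,"z": 0,"twist": 0,"claw": 40},
    {"x": 0.32,"y": -0.735,"z": 0,"twist": 0,"claw": 40},
    {"x": 0.32,"y": -0.735,"z": 0,"twist": 0,"claw": 40},
    {"x": 0.32,"y": -0.735,"z": 0,"twist": 0,"claw": 40},
    {"x": 0.32,"y": -0.735,"z": 0,"twist": 0,"claw": 40},
    {"x": 0.32,"y": -0.735,"z": 0,"twist": 0,"claw": 40},
    {"x": 0.32,"y": -0.735,"z": 0,"twist": 0,"claw": 40},
    {"x": 0.32,"y": -0.735,"z": 0,"twist": 0,"claw": 40},
    {"x": 0.32,"y": -0.735,"z": 0,"twist": 0,"claw": 40},
    {"x": 0.32,"y": -0.735,"z": 0,"twist": 0,"claw": 40},
    {"x": 0.32,"y": -0.735,"z": 0,"twist": 0,"claw": 40},
    {"x": 0,"y": 0,"z": 0,"twist": 0,"claw": 40},
    {"x": 0,"y": 0,"z": 0,"twist": 0,"claw": 40}
  ]
}}

```text
time: 5.03
ee_pos: [0.5478, 0.0509, 0.1482]
ee_rot: [-179.9, -0.0, 89.9]
ft_force: [-0.6, 1.0, -1.8]
grip_width: 0.0504
gripper_force: 25.0
```

```bash
cat > look.py <<'E'
from h import *
n,out=sys.argv[1:3]
f=grab(n); cv2.imwrite(f'pics/{out}.png',f['image']); np.savez(f'/tmp/{out}.npz',**f)
s=r.state(); print(round(s['time'],2),np.round(s['ee_pos'],4),np.round(s['ee_rot'],2),round(s['grip_width'],4))
E
python3 look.py wrist w2
```

```text
5.08 [0.5475 0.0518 0.1482] [-1.7993e+02 -2.0000e-02  8.9980e+01] 0.0505
```

View pics/w2.png

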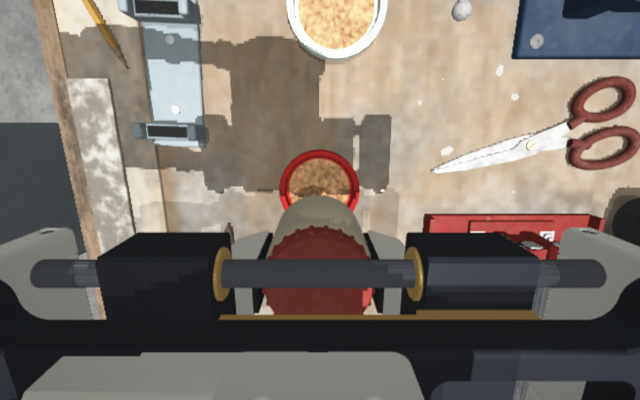

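The wrist view shows the red dish at (319,188) and the held jar with its lid at (320,270). I'll measure the dish, the jar's offset in the hand, and the blue dish from w1.

```bash
cat >> h.py <<'E'
from scipy.optimize import least_squares
def circ(XY,R=None):
    XY=np.asarray(XY); c0=np.r_[XY.mean(0),R or .04]
    g=lambda p: np.hypot(XY[:,0]-p[0],XY[:,1]-p[1])-(R or p[2])
    s=least_squares(g,c0,loss='soft_l1',f_scale=.001); return s.x,np.sqrt((s.fun**2).mean())
def rim(f,lo,hi,box,z=.016):
    "outer contour of coloured ring cast on plane z; circle fit"
    h=cv2.cvtColor(f['image'],cv2.COLOR_BGR2HSV); m=cv2.inRange(h,np.array(lo),np.array(hi))
    k=np.zeros_like(m); k[box[1]:box[3],box[0]:box[2]]=255; m&=k
    v,u=np.nonzero(m); pts=np.array([world(f,a,b,z=z)[:2] for a,b in zip(u,v)])
    return circ(pts),len(pts)
E
python3 - <<'E'
from h import *
w1=dict(np.load('/tmp/w1.npz'));w2=dict(np.load('/tmp/w2.npz'));t=dict(np.load('/tmp/top0.npz'))
print('red w2',rim(w2,(0,170,60),(8,255,255),(272,145,365,195)))
print('red top',rim(t,(0,150,60),(9,255,255),(300,192,332,226)))
print('blue w1',rim(w1,(105,120,40),(125,255,255),(270,135,360,220)))
print('blue top',rim(t,(100,120,40),(125,255,255),(222,225,262,262)))
print('white w2',rim(w2,(0,0,175),(180,45,255),(285,0,390,60)))
print('white w1',rim(w1,(0,0,150),(180,60,255),(375,205,450,240)))
print('white top',rim(t,(0,0,170),(180,60,255),(250,188,288,224)))
for n,x,y,R in [('rest',0,0,0)]:
    P=cloud(w2).reshape(-1,3)
Q=P[(P[:,2]>.028)&(P[:,2]<.045)&(abs(P[:,1]-.16)<.1)&(abs(P[:,0]-.415)<.05)]; print('rest',len(Q),Q.min(0),Q.max(0))
Q=P[(P[:,2]>.12)&(P[:,2]<.215)&(np.hypot(P[:,0]-.548,P[:,1]-.052)<.045)]
for a,b in [(.125,.14),(.14,.155),(.155,.17),(.17,.18),(.18,.2)]:
    q=Q[(Q[:,2]>a)&(Q[:,2]<b)]; print(a,len(q),np.round([q[:,0].min(),q[:,0].max(),q[:,1].max(),q[:,2].max()],4) if len(q)else'')
    if len(q)>20 : print(circ(q[q[:,1]>.06][:,:2],.026))
E
```

```text
red w2 ((array([0.54771023, 0.05588648, 0.03459124]), np.float64(0.002313516248433601)), 1010)
red top ((array([0.54853774, 0.0533956 , 0.03587671]), np.float64(0.0026657740608418373)), 163)
blue w1 ((array([0.43267043, 0.31448771, 0.04216059]), np.float64(0.002492084108189639)), 1448)
blue top ((array([0.43404117, 0.31209723, 0.04316307]), np.float64(0.002116617486575356)), 164)
white w2 ((array([0.56286845, 0.21613605, 0.0382331 ]), np.float64(0.0027433133887258937)), 1654)
white w1 ((array([0.55641907, 0.23062529, 0.04441702]), np.float64(0.009592608510674085)), 1687)
white top ((array([0.56428239, 0.21634887, 0.03882598]), np.float64(0.00289518946869053)), 177)
rest 763 [0.38257813 0.10341084 0.02800829] [0.4435084  0.21526406 0.0369433 ]
0.125 322 [0.5235 0.5702 0.0772 0.14  ]
(array([0.54678088, 0.05088658, 0.026     ]), np.float64(0.00014553895643374572))
0.14 668 [0.512  0.5813 0.0773 0.155 ]
(array([0.5468623 , 0.05104185, 0.026     ]), np.float64(0.002167314159194763))
0.155 1429 [0.5047 0.5886 0.0774 0.17  ]
(array([0.54686885, 0.05140407, 0.026     ]), np.float64(0.006662918311902381))
0.17 1699 [0.5049 0.5886 0.0772 0.18  ]
(array([0.54686486, 0.05031786, 0.026     ]), np.float64(0.005952002781789424))
0.18 6158 [0.5075 0.5858 0.0763 0.2   ]
(array([0.54697715, 0.04702682, 0.026     ]), np.float64(0.00439449753819506))
```

{"fn": "jog_arm", "kwargs": {
  "series": [
    {"x": 0.03,"y": 0.1,"z": -0.55,"twist": 0,"claw": 40},
    {"x": 0,"y": 0,"z": -0.6,"twist": 0,"claw": 40},
    {"x": 0,"y": 0,"z": -0.6,"twist": 0,"claw": 40},
    {"x": 0,"y": 0,"z": -0.6,"twist": 0,"claw": 40},
    {"x": 0,"y": 0,"z": -0.6,"twist": 0,"claw": 40},
    {"x": 0,"y": 0,"z": -0.5,"twist": 0,"claw": 40},
    {"x": 0,"y": 0,"z": -0.3,"twist": 0,"claw": 40},
    {"x": 0,"y": 0,"z": -0.18,"twist": 0,"claw": 40},
    {"x": 0,"y": 0,"z": 0,"twist": 0,"claw": 40},
    {"x": 0,"y": 0,"z": 0,"twist": 0,"claw": 40},
    {"x": 0,"y": 0,"z": 0,"twist": 0,"claw": 40}
  ]
}}

```text
time: 6.0
ee_pos: [0.5494, 0.0551, 0.0317]
ee_rot: [179.9, 0.0, 90.1]
ft_force: [0.8, -0.3, -1.1]
grip_width: 0.0506
gripper_force: 25.0
```

{"fn": "jog_arm", "kwargs": {
  "series": [
    {"x": 0,"y": 0,"z": -0.05,"twist": 0,"claw": 40},
    {"x": 0,"y": 0,"z": -0.03,"twist": 0,"claw": 40},
    {"x": 0,"y": 0,"z": 0,"twist": 0,"claw": 40},
    {"x": 0,"y": 0,"z": 0,"twist": 0,"claw": 40}
  ]
}}

```text
time: 6.33
ee_pos: [0.5492, 0.0549, 0.029]
ee_rot: [179.9, 0.0, 90.0]
ft_force: [-0.5, 0.3, 2.6]
grip_width: 0.0501
gripper_force: 25.0
```

{"fn": "jog_arm", "kwargs": {
  "series": [
    {"x": 0,"y": 0,"z": 0,"twist": 0,"claw": 91.8},
    {"x": 0,"y": 0,"z": 0,"twist": 0,"claw": 91.8},
    {"x": 0,"y": 0,"z": 0,"twist": 0,"claw": 91.8},
    {"x": 0,"y": 0,"z": 0,"twist": 0,"claw": 91.8},
    {"x": 0,"y": 0,"z": 0,"twist": 0,"claw": 91.8},
    {"x": 0,"y": 0,"z": 0.6,"twist": 0,"claw": 91.8},
    {"x": 0,"y": 0,"z": 0.9,"twist": 0,"claw": 91.8},
    {"x": 0,"y": 0,"z": 0.9,"twist": 0,"claw": 91.8},
    {"x": 0,"y": 0,"z": 0.9,"twist": 0,"claw": 91.8},
    {"x": 0,"y": 0,"z": 0.9,"twist": 0,"claw": 91.8},
    {"x": 0,"y": 0,"z": 0.9,"twist": 0,"claw": 91.8},
    {"x": 0,"y": 0,"z": 0.6,"twist": 0,"claw": 91.8},
    {"x": -0.06,"y": -0.72,"z": 0,"twist": 0,"claw": 91.8},
    {"x": -0.06,"y": -0.72,"z": 0,"twist": 0,"claw": 91.8},
    {"x": -0.06,"y": -0.72,"z": 0,"twist": 0,"claw": 91.8},
    {"x": -0.06,"y": -0.72,"z": 0,"twist": 0,"claw": 91.8},
    {"x": -0.06,"y": -0.72,"z": 0,"twist": 0,"claw": 91.8},
    {"x": 0,"y": 0,"z": 0,"twist": 0,"claw": 91.8},
    {"x": 0,"y": 0,"z": 0,"twist": 0,"claw": 91.8}
  ]
}}

```text
time: 7.92
ee_pos: [0.5396, -0.0538, 0.1993]
ee_rot: [-180.0, -0.0, 89.9]
ft_force: [-0.6, 0.4, 0.1]
grip_width: 0.0919
gripper_force: 0.0
```

```bash
python3 look.py wrist w3; python3 - <<'E'
from h import *
P=cloud(dict(np.load('/tmp/w3.npz'))).reshape(-1,3)
for n,x,y,a,b in [('blue',.54,-.053,.085,.105),('red',.549,.055,.064,.08),('mugnear',.595,-.19,.08,.1)]:
    Q=P[(P[:,2]>a)&(P[:,2]<b)&(np.hypot(P[:,0]-x,P[:,1]-y)<.045)]
    print(n,len(Q),np.round((Q.min(0)+Q.max(0))/2,4),np.round(np.ptp(Q,axis=0),4)) if len(Q) else 0
E
```

```text
7.97 [ 0.5397 -0.053   0.1993] [-1.7999e+02 -3.0000e-02  8.9990e+01] 0.0918
blue 3521 [ 0.539  -0.0522  0.0914] [0.0624 0.0632 0.0126]
red 2526 [0.5483 0.0547 0.0694] [0.0492 0.0496 0.0097]
mugnear 605 [ 0.5906 -0.1673  0.0865] [0.0744 0.027  0.013 ]
```

View pics/w3.png

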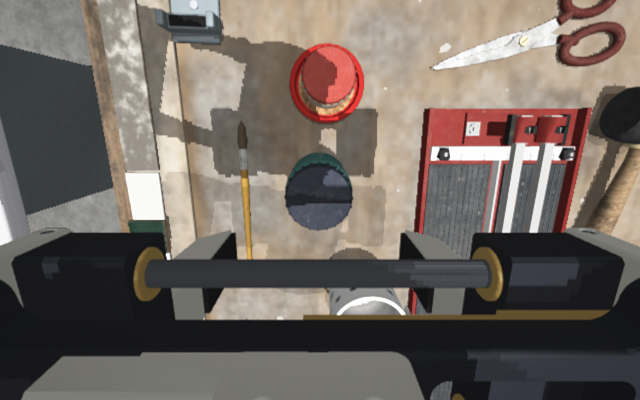

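The wrist view shows the red jar upright in the red dish at (327,82), and the blue jar under the hand at (320,195), world (0.539, -0.0525). Descend and grip.

{"fn": "jog_arm", "kwargs": {
  "series": [
    {"x": -0.02,"y": 0.02,"z": -0.5,"twist": 0,"claw": 91.8},
    {"x": 0,"y": 0,"z": -0.7,"twist": 0,"claw": 91.8},
    {"x": 0,"y": 0,"z": -0.7,"twist": 0,"claw": 91.8},
    {"x": 0,"y": 0,"z": -0.7,"twist": 0,"claw": 91.8},
    {"x": 0,"y": 0,"z": -0.7,"twist": 0,"claw": 91.8},
    {"x": 0,"y": 0,"z": -0.7,"twist": 0,"claw": 91.8},
    {"x": 0,"y": 0,"z": -0.7,"twist": 0,"claw": 91.8},
    {"x": 0,"y": 0,"z": -0.54,"twist": 0,"claw": 91.8},
    {"x": 0,"y": 0,"z": 0,"twist": 0,"claw": 91.8},
    {"x": 0,"y": 0,"z": 0,"twist": 0,"claw": 91.8},
    {"x": 0,"y": 0,"z": 0,"twist": 0,"claw": 50},
    {"x": 0,"y": 0,"z": 0,"twist": 0,"claw": 50},
    {"x": 0,"y": 0,"z": 0,"twist": 0,"claw": 50},
    {"x": 0,"y": 0,"z": 0,"twist": 0,"claw": 50},
    {"x": 0,"y": 0,"z": 0,"twist": 0,"claw": 50},
    {"x": 0,"y": 0,"z": 0,"twist": 0,"claw": 50}
  ],
  "force": 35
}}

```text
time: 9.3
ee_pos: [0.5397, -0.0526, 0.043]
ee_rot: [179.9, 0.0, 90.0]
ft_force: [0.3, 0.2, 4.8]
grip_width: 0.0637
gripper_force: 35.0
```

{"fn": "jog_arm", "kwargs": {
  "series": [
    {"x": 0,"y": 0,"z": 0.4,"twist": 0,"claw": 50},
    {"x": 0,"y": 0,"z": 0.9,"twist": 0,"claw": 50},
    {"x": 0,"y": 0,"z": 0.9,"twist": 0,"claw": 50},
    {"x": 0,"y": 0,"z": 0.9,"twist": 0,"claw": 50},
    {"x": 0,"y": 0,"z": 0.9,"twist": 0,"claw": 50},
    {"x": -0.12,"y": 0.4,"z": 0,"twist": 0,"claw": 50},
    {"x": -0.24,"y": 0.82,"z": 0,"twist": 0,"claw": 50},
    {"x": -0.24,"y": 0.82,"z": 0,"twist": 0,"claw": 50},
    {"x": -0.24,"y": 0.82,"z": 0,"twist": 0,"claw": 50},
    {"x": -0.24,"y": 0.82,"z": 0,"twist": 0,"claw": 50},
    {"x": -0.24,"y": 0.82,"z": 0,"twist": 0,"claw": 50},
    {"x": -0.24,"y": 0.82,"z": 0,"twist": 0,"claw": 50},
    {"x": -0.24,"y": 0.82,"z": 0,"twist": 0,"claw": 50},
    {"x": -0.24,"y": 0.82,"z": 0,"twist": 0,"claw": 50},
    {"x": -0.24,"y": 0.82,"z": 0,"twist": 0,"claw": 50},
    {"x": -0.24,"y": 0.82,"z": 0,"twist": 0,"claw": 50},
    {"x": -0.24,"y": 0.82,"z": 0,"twist": 0,"claw": 50},
    {"x": -0.24,"y": 0.82,"z": 0,"twist": 0,"claw": 50},
    {"x": -0.24,"y": 0.82,"z": 0,"twist": 0,"claw": 50},
    {"x": -0.24,"y": 0.82,"z": 0,"twist": 0,"claw": 50}
  ]
}}

```text
time: 10.97
ee_pos: [0.433, 0.3049, 0.1607]
ee_rot: [-179.9, 0.1, 90.1]
ft_force: [-0.4, 0.5, -3.1]
grip_width: 0.0634
gripper_force: 35.0
```

{"fn": "jog_arm", "kwargs": {
  "series": [
    {"x": 0,"y": 0.3,"z": 0,"twist": 0,"claw": 50},
    {"x": 0,"y": 0,"z": 0,"twist": 0,"claw": 50},
    {"x": 0,"y": 0,"z": 0,"twist": 0,"claw": 50},
    {"x": 0,"y": 0,"z": 0,"twist": 0,"claw": 50}
  ]
}}

```text
time: 11.3
ee_pos: [0.4346, 0.3119, 0.1616]
ee_rot: [-179.9, 0.1, 90.0]
ft_force: [-0.5, -0.4, -3.2]
grip_width: 0.0636
gripper_force: 35.0
```

```bash
python3 look.py wrist w4; python3 - <<'E'
from h import *
f=dict(np.load('/tmp/w4.npz'));P=cloud(f).reshape(-1,3)
print('dish',rim(f,(105,120,40),(125,255,255),(200,100,440,235)))
s=r.state()['ee_pos']
for a,b in [(.13,.15),(.15,.17)]:
    q=P[(P[:,2]>a)&(P[:,2]<b)&(np.hypot(P[:,0]-s[0],P[:,1]-s[1])<.05)&(P[:,1]>s[1]+.015)&(abs(P[:,0]-s[0])<.025)]
    print(len(q),circ(q[:,:2],.033) if len(q)>20 else '')
E
```

```text
11.35 [0.4348 0.3118 0.1618] [-1.7996e+02  5.0000e-02  8.9990e+01] 0.0633
dish ((array([0.43326933, 0.31405026, 0.04236504]), np.float64(0.002383222177438619)), 1207)
453 (array([0.43338951, 0.31219307, 0.033     ]), np.float64(0.00011149781298892414))
646 (array([0.4334554 , 0.31224731, 0.033     ]), np.float64(0.00011881265167054409))
```

View pics/w4.png

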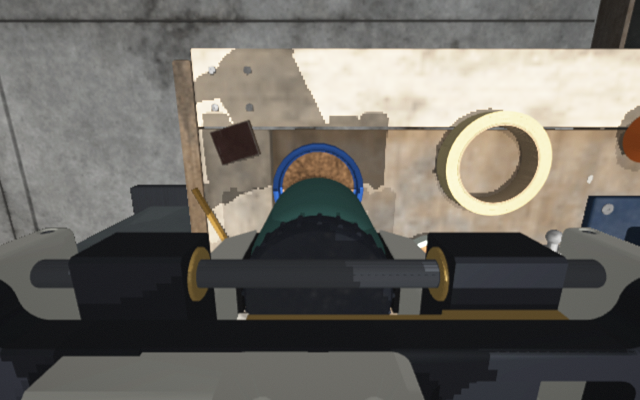

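The empty blue dish shows at (318,187) and the held blue jar is aligned with it to within 2 mm. Lower it.

{"fn": "jog_arm", "kwargs": {
  "series": [
    {"x": 0,"y": 0.05,"z": -0.5,"twist": 0,"claw": 50},
    {"x": 0,"y": 0,"z": -0.7,"twist": 0,"claw": 50},
    {"x": 0,"y": 0,"z": -0.7,"twist": 0,"claw": 50},
    {"x": 0,"y": 0,"z": -0.7,"twist": 0,"claw": 50},
    {"x": 0,"y": 0,"z": -0.5,"twist": 0,"claw": 50},
    {"x": 0,"y": 0,"z": -0.35,"twist": 0,"claw": 50},
    {"x": 0,"y": 0,"z": -0.18,"twist": 0,"claw": 50},
    {"x": 0,"y": 0,"z": -0.08,"twist": 0,"claw": 50},
    {"x": 0,"y": 0,"z": -0.04,"twist": 0,"claw": 50},
    {"x": 0,"y": 0,"z": 0,"twist": 0,"claw": 50},
    {"x": 0,"y": 0,"z": 0,"twist": 0,"claw": 50},
    {"x": 0,"y": 0,"z": 0,"twist": 0,"claw": 50}
  ]
}}

```text
time: 12.35
ee_pos: [0.4352, 0.3147, 0.0505]
ee_rot: [179.9, -0.0, 90.1]
ft_force: [0.6, -0.3, -3.8]
grip_width: 0.0637
gripper_force: 35.0
```

{"fn": "jog_arm", "kwargs": {
  "series": [
    {"x": 0,"y": 0,"z": -0.05,"twist": 0,"claw": 50},
    {"x": 0,"y": 0,"z": -0.03,"twist": 0,"claw": 50},
    {"x": 0,"y": 0,"z": 0,"twist": 0,"claw": 50},
    {"x": 0,"y": 0,"z": 0,"twist": 0,"claw": 50},
    {"x": 0,"y": 0,"z": 0,"twist": 0,"claw": 50}
  ]
}}

```text
time: 12.77
ee_pos: [0.435, 0.3147, 0.048]
ee_rot: [179.9, -0.0, 90.1]
ft_force: [-2.5, -1.2, 5.8]
grip_width: 0.0633
gripper_force: 35.0
```

{"fn": "jog_arm", "kwargs": {
  "series": [
    {"x": 0,"y": 0,"z": 0,"twist": 0,"claw": 91.8},
    {"x": 0,"y": 0,"z": 0,"twist": 0,"claw": 91.8},
    {"x": 0,"y": 0,"z": 0,"twist": 0,"claw": 91.8},
    {"x": 0,"y": 0,"z": 0,"twist": 0,"claw": 91.8},
    {"x": 0,"y": 0,"z": 0,"twist": 0,"claw": 91.8},
    {"x": 0,"y": 0,"z": 0.5,"twist": 0,"claw": 91.8},
    {"x": 0,"y": 0,"z": 0.9,"twist": 0,"claw": 91.8},
    {"x": 0,"y": 0,"z": 0.9,"twist": 0,"claw": 91.8},
    {"x": 0,"y": 0,"z": 0.9,"twist": 0,"claw": 91.8},
    {"x": 0,"y": 0,"z": 0.9,"twist": 0,"claw": 91.8},
    {"x": 0,"y": 0,"z": 0.9,"twist": 0,"claw": 91.8},
    {"x": 0,"y": -0.5,"z": 0,"twist": 0,"claw": 91.8},
    {"x": 0,"y": -0.9,"z": 0,"twist": 0,"claw": 91.8},
    {"x": 0,"y": -0.9,"z": 0,"twist": 0,"claw": 91.8},
    {"x": 0,"y": -0.9,"z": 0,"twist": 0,"claw": 91.8},
    {"x": 0,"y": -0.9,"z": 0,"twist": 0,"claw": 91.8},
    {"x": 0,"y": -0.9,"z": 0,"twist": 0,"claw": 91.8},
    {"x": 0,"y": -0.9,"z": 0,"twist": 0,"claw": 91.8},
    {"x": 0,"y": -0.9,"z": 0,"twist": 0,"claw": 91.8},
    {"x": 0,"y": -0.9,"z": 0,"twist": 0,"claw": 91.8}
  ]
}}

```text
time: 14.43
ee_pos: [0.4345, 0.0822, 0.1973]
ee_rot: [180.0, 0.0, 90.1]
ft_force: [0.3, -0.2, -0.2]
grip_width: 0.0919
gripper_force: 0.0
```

{"fn": "jog_arm", "kwargs": {
  "series": [
    {"x": 0.05,"y": -0.9,"z": 0,"twist": 0,"claw": 91.8},
    {"x": 0.05,"y": -0.9,"z": 0,"twist": 0,"claw": 91.8},
    {"x": 0.05,"y": -0.9,"z": 0,"twist": 0,"claw": 91.8},
    {"x": 0.05,"y": -0.9,"z": 0,"twist": 0,"claw": 91.8},
    {"x": 0.05,"y": -0.9,"z": 0,"twist": 0,"claw": 91.8},
    {"x": 0.05,"y": -0.9,"z": 0,"twist": 0,"claw": 91.8},
    {"x": 0.05,"y": -0.9,"z": 0,"twist": 0,"claw": 91.8},
    {"x": 0.05,"y": -0.9,"z": 0,"twist": 0,"claw": 91.8},
    {"x": 0.05,"y": -0.9,"z": 0,"twist": 0,"claw": 91.8},
    {"x": 0,"y": -0.9,"z": 0,"twist": 0,"claw": 91.8},
    {"x": 0,"y": -0.9,"z": 0,"twist": 0,"claw": 91.8},
    {"x": 0,"y": -0.9,"z": 0,"twist": 0,"claw": 91.8},
    {"x": 0,"y": -0.9,"z": 0,"twist": 0,"claw": 91.8},
    {"x": 0,"y": -0.6,"z": 0,"twist": 0,"claw": 91.8},
    {"x": 0,"y": 0,"z": 0,"twist": 0,"claw": 91.8},
    {"x": 0,"y": 0,"z": 0,"twist": 0,"claw": 91.8},
    {"x": 0,"y": 0,"z": 0,"twist": 0,"claw": 91.8}
  ]
}}

```text
time: 15.85
ee_pos: [0.4481, -0.2848, 0.1971]
ee_rot: [-180.0, -0.1, 90.0]
ft_force: [0.9, -0.1, 0.7]
grip_width: 0.0916
gripper_force: 0.0
```

```bash
python3 look.py wrist w5; python3 look.py top t1; python3 - <<'E'
from h import *
for k in('w5','t1'):
  P=cloud(dict(np.load(f'/tmp/{k}.npz'))).reshape(-1,3)
  for n,x,y,a,b in [('white',.449,-.286,.071,.09),('blue',.4335,.314,.09,.11),('red',.549,.055,.064,.08),('obst',.549,-.33,.02,.1)]:
    Q=P[(P[:,2]>a)&(P[:,2]<b)&(np.hypot(P[:,0]-x,P[:,1]-y)<.045)]
    if len(Q): print(k,n,len(Q),np.round((Q.min(0)+Q.max(0))/2,4),np.round(np.ptp(Q,axis=0),4),Q.max(0))
E
```

```text
15.9 [ 0.4482 -0.2845  0.1972] [-1.7999e+02 -4.0000e-02  9.0090e+01] 0.0918
15.95 [ 0.4483 -0.2845  0.1974] [-1.7999e+02 -2.0000e-02  9.0110e+01] 0.0919
w5 white 2544 [ 0.4464 -0.2837  0.0773] [0.0551 0.0555 0.0121] [ 0.47388351 -0.25599026  0.08335315]
w5 obst 1060 [ 0.5577 -0.3424  0.0509] [0.0553 0.0438 0.0618] [ 0.58539538 -0.32054158  0.08181885]
t1 white 111 [ 0.45   -0.2768  0.0793] [0.0477 0.0381 0.0165] [ 0.47384264 -0.2577463   0.08751971]
t1 blue 297 [0.4363 0.3137 0.0978] [0.0607 0.0628 0.0154] [0.46667046 0.34512723 0.10548664]
t1 red 174 [0.5498 0.0541 0.071 ] [0.0468 0.046  0.0139] [0.57323778 0.07714026 0.07795916]
t1 obst 45 [ 0.5815 -0.3465  0.0656] [0.0143 0.0386 0.0448] [ 0.58865436 -0.32722611  0.08799188]
```

View pics/w5.png

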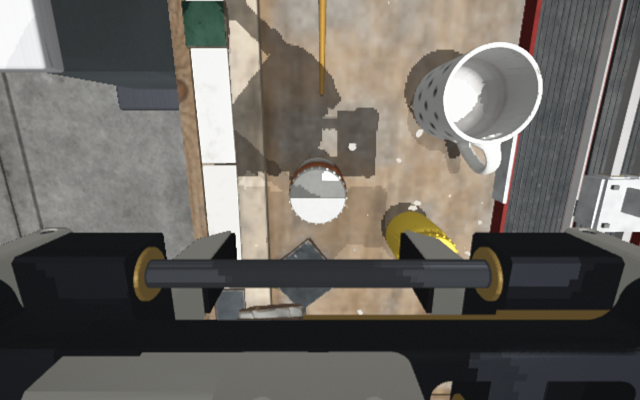

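The wrist view shows the white-lidded jar at (318,192), with the yellow look-alike at (425,235) and the mug at (480,95). The gripper body will stay at z≈0.10, above the yellow jar's 80 mm. Blue and red jars are confirmed standing in their dishes. Descend and grip.

{"fn": "jog_arm", "kwargs": {
  "series": [
    {"x": -0.04,"y": 0.02,"z": -0.5,"twist": 0,"claw": 91.8},
    {"x": 0,"y": 0,"z": -0.7,"twist": 0,"claw": 91.8},
    {"x": 0,"y": 0,"z": -0.7,"twist": 0,"claw": 91.8},
    {"x": 0,"y": 0,"z": -0.7,"twist": 0,"claw": 91.8},
    {"x": 0,"y": 0,"z": -0.7,"twist": 0,"claw": 91.8},
    {"x": 0,"y": 0,"z": -0.7,"twist": 0,"claw": 91.8},
    {"x": 0,"y": 0,"z": -0.7,"twist": 0,"claw": 91.8},
    {"x": 0,"y": 0,"z": -0.64,"twist": 0,"claw": 91.8},
    {"x": 0,"y": 0,"z": 0,"twist": 0,"claw": 91.8},
    {"x": 0,"y": 0,"z": 0,"twist": 0,"claw": 91.8},
    {"x": 0,"y": 0,"z": 0,"twist": 0,"claw": 45},
    {"x": 0,"y": 0,"z": 0,"twist": 0,"claw": 45},
    {"x": 0,"y": 0,"z": 0,"twist": 0,"claw": 45},
    {"x": 0,"y": 0,"z": 0,"twist": 0,"claw": 45},
    {"x": 0,"y": 0,"z": 0,"twist": 0,"claw": 45},
    {"x": 0,"y": 0,"z": 0,"twist": 0,"claw": 45},
    {"x": 0,"y": 0,"z": 0,"twist": 0,"claw": 45}
  ],
  "force": 30
}}

```text
time: 17.37
ee_pos: [0.4474, -0.2852, 0.0376]
ee_rot: [180.0, 0.0, 90.0]
ft_force: [0.5, 0.2, 3.7]
grip_width: 0.057
gripper_force: 30.0
```

{"fn": "jog_arm", "kwargs": {
  "series": [
    {"x": 0,"y": 0,"z": 0.4,"twist": 0,"claw": 45},
    {"x": 0,"y": 0,"z": 0.9,"twist": 0,"claw": 45},
    {"x": 0,"y": 0,"z": 0.9,"twist": 0,"claw": 45},
    {"x": 0,"y": 0,"z": 0.9,"twist": 0,"claw": 45},
    {"x": 0,"y": 0,"z": 0.9,"twist": 0,"claw": 45},
    {"x": 0.1,"y": 0.45,"z": 0,"twist": 0,"claw": 45},
    {"x": 0.19,"y": 0.85,"z": 0,"twist": 0,"claw": 45},
    {"x": 0.19,"y": 0.85,"z": 0,"twist": 0,"claw": 45},
    {"x": 0.19,"y": 0.85,"z": 0,"twist": 0,"claw": 45},
    {"x": 0.19,"y": 0.85,"z": 0,"twist": 0,"claw": 45},
    {"x": 0.19,"y": 0.85,"z": 0,"twist": 0,"claw": 45},
    {"x": 0.19,"y": 0.85,"z": 0,"twist": 0,"claw": 45},
    {"x": 0.19,"y": 0.85,"z": 0,"twist": 0,"claw": 45},
    {"x": 0.19,"y": 0.85,"z": 0,"twist": 0,"claw": 45},
    {"x": 0.19,"y": 0.85,"z": 0,"twist": 0,"claw": 45},
    {"x": 0.19,"y": 0.85,"z": 0,"twist": 0,"claw": 45},
    {"x": 0.19,"y": 0.85,"z": 0,"twist": 0,"claw": 45},
    {"x": 0.19,"y": 0.85,"z": 0,"twist": 0,"claw": 45},
    {"x": 0.19,"y": 0.85,"z": 0,"twist": 0,"claw": 45},
    {"x": 0.19,"y": 0.85,"z": 0,"twist": 0,"claw": 45}
  ]
}}

```text
time: 19.03
ee_pos: [0.5288, 0.0873, 0.1556]
ee_rot: [-179.8, 0.0, 90.1]
ft_force: [0.8, -0.1, -2.8]
grip_width: 0.0571
gripper_force: 30.0
```

{"fn": "jog_arm", "kwargs": {
  "series": [
    {"x": 0.2,"y": 0.85,"z": 0,"twist": 0,"claw": 45},
    {"x": 0.2,"y": 0.85,"z": 0,"twist": 0,"claw": 45},
    {"x": 0.2,"y": 0.85,"z": 0,"twist": 0,"claw": 45},
    {"x": 0.2,"y": 0.85,"z": 0,"twist": 0,"claw": 45},
    {"x": 0.2,"y": 0.6,"z": 0,"twist": 0,"claw": 45},
    {"x": 0.1,"y": 0.36,"z": 0,"twist": 0,"claw": 45},
    {"x": 0,"y": 0,"z": 0,"twist": 0,"claw": 45},
    {"x": 0,"y": 0,"z": 0,"twist": 0,"claw": 45},
    {"x": 0,"y": 0,"z": 0,"twist": 0,"claw": 45}
  ]
}}

```text
time: 19.78
ee_pos: [0.5623, 0.2154, 0.1564]
ee_rot: [-179.9, 0.1, 90.0]
ft_force: [-0.3, 0.9, -3.9]
grip_width: 0.0567
gripper_force: 30.0
```

```bash
python3 look.py wrist w6; python3 - <<'E'
from h import *
f=dict(np.load('/tmp/w6.npz'));P=cloud(f).reshape(-1,3)
s=r.state()['ee_pos']
q=P[(P[:,2]>.009)&(P[:,2]<.022)&(np.hypot(P[:,0]-.563,P[:,1]-.216)<.046)&(np.hypot(P[:,0]-.563,P[:,1]-.216)>.034)]
print('dish',len(q),circ(q[:,:2],.040))
for a,b in [(.13,.15),(.15,.165)]:
    q=P[(P[:,2]>a)&(P[:,2]<b)&(np.hypot(P[:,0]-s[0],P[:,1]-s[1])<.05)&(P[:,1]>s[1]+.013)&(abs(P[:,0]-s[0])<.022)]
    print(len(q),circ(q[:,:2],.029) if len(q)>20 else '')
E
```

```text
19.83 [0.5624 0.2152 0.1567] [-1.7994e+02  4.0000e-02  9.0000e+01] 0.0571
dish 963 (array([0.56258714, 0.21671087, 0.04      ]), np.float64(0.001838426232820688))
459 (array([0.56286636, 0.27175314, 0.029     ]), np.float64(0.004964086185277142))
478 (array([0.5631228 , 0.27185913, 0.029     ]), np.float64(0.004916772869746357))
```

View pics/w6.png

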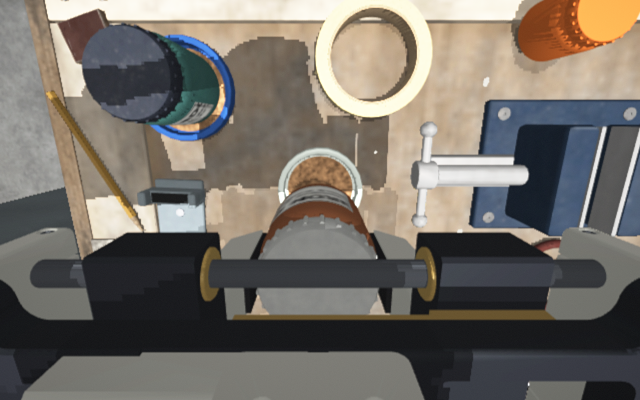

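The wrist view shows the white dish at (319,185) under the held jar, and the blue jar upright in the blue dish (185,85). The vise screw handle is close, at (425,175), so I'll check its clearance.

```bash
python3 - <<'E'
from h import *
f=dict(np.load('/tmp/w6.npz'));P=cloud(f)
q=P[120:230,405:540].reshape(-1,3); q=q[q[:,2]>.015]; print(q.min(0),q.max(0), np.percentile(q[:,2],[50,95]))
Q=P.reshape(-1,3); s=[.5624,.2152]
q=Q[(Q[:,2]>.13)&(Q[:,2]<.15)&(abs(Q[:,0]-s[0])<.022)&(Q[:,1]>s[1]+.013)&(Q[:,1]<s[1]+.05)]; print('front y',q[:,1].max()-.029)
T=dict(np.load('/tmp/t1.npz'));Q=cloud(T).reshape(-1,3);q=Q[(Q[:,0]>.6)&(Q[:,0]<.7)&(Q[:,1]>.18)&(Q[:,1]<.26)&(Q[:,2]>.02)];print(q.min(0),q.max(0))
E
```

```text
[0.56152269 0.18433976 0.01512499] [0.75291967 0.28493455 0.31475609] [0.0615257  0.07607213]
front y 0.2174506463918908
[0.64537244 0.19179806 0.02452049] [0.69996835 0.25827282 0.0689846 ]
```

{"fn": "jog_arm", "kwargs": {
  "series": [
    {"x": 0.02,"y": 0.02,"z": -0.5,"twist": 0,"claw": 45},
    {"x": 0,"y": 0,"z": -0.7,"twist": 0,"claw": 45},
    {"x": 0,"y": 0,"z": -0.7,"twist": 0,"claw": 45},
    {"x": 0,"y": 0,"z": -0.7,"twist": 0,"claw": 45},
    {"x": 0,"y": 0,"z": -0.5,"twist": 0,"claw": 45},
    {"x": 0,"y": 0,"z": -0.35,"twist": 0,"claw": 45},
    {"x": 0,"y": 0,"z": -0.18,"twist": 0,"claw": 45},
    {"x": 0,"y": 0,"z": -0.09,"twist": 0,"claw": 45},
    {"x": 0,"y": 0,"z": -0.05,"twist": 0,"claw": 45},
    {"x": 0,"y": 0,"z": 0,"twist": 0,"claw": 45},
    {"x": 0,"y": 0,"z": 0,"twist": 0,"claw": 45},
    {"x": 0,"y": 0,"z": 0,"twist": 0,"claw": 45}
  ]
}}

```text
time: 20.83
ee_pos: [0.564, 0.217, 0.0449]
ee_rot: [179.9, -0.0, 90.1]
ft_force: [-0.5, 0.7, -3.1]
grip_width: 0.057
gripper_force: 30.0
```

{"fn": "jog_arm", "kwargs": {
  "series": [
    {"x": 0,"y": 0,"z": -0.05,"twist": 0,"claw": 45},
    {"x": 0,"y": 0,"z": -0.03,"twist": 0,"claw": 45},
    {"x": 0,"y": 0,"z": 0,"twist": 0,"claw": 45},
    {"x": 0,"y": 0,"z": 0,"twist": 0,"claw": 45},
    {"x": 0,"y": 0,"z": 0,"twist": 0,"claw": 45}
  ]
}}

```text
time: 21.25
ee_pos: [0.5639, 0.2171, 0.0426]
ee_rot: [179.9, -0.0, 90.1]
ft_force: [-1.1, -0.2, 6.4]
grip_width: 0.0573
gripper_force: 30.0
```

{"fn": "jog_arm", "kwargs": {
  "series": [
    {"x": 0,"y": 0,"z": 0,"twist": 0,"claw": 78},
    {"x": 0,"y": 0,"z": 0,"twist": 0,"claw": 78},
    {"x": 0,"y": 0,"z": 0,"twist": 0,"claw": 78},
    {"x": 0,"y": 0,"z": 0,"twist": 0,"claw": 78},
    {"x": 0,"y": 0,"z": 0,"twist": 0,"claw": 78},
    {"x": 0,"y": 0,"z": 0.5,"twist": 0,"claw": 78},
    {"x": 0,"y": 0,"z": 0.9,"twist": 0,"claw": 78},
    {"x": 0,"y": 0,"z": 0.9,"twist": 0,"claw": 78},
    {"x": 0,"y": 0,"z": 0.9,"twist": 0,"claw": 78},
    {"x": 0,"y": 0,"z": 0.9,"twist": 0,"claw": 78},
    {"x": 0,"y": 0,"z": 0.9,"twist": 0,"claw": 78},
    {"x": -0.27,"y": -0.7,"z": 0,"twist": 0,"claw": 40},
    {"x": -0.27,"y": -0.7,"z": 0,"twist": 0,"claw": 40},
    {"x": -0.27,"y": -0.7,"z": 0,"twist": 0,"claw": 40},
    {"x": -0.27,"y": -0.7,"z": 0,"twist": 0,"claw": 40},
    {"x": -0.27,"y": -0.7,"z": 0,"twist": 0,"claw": 40},
    {"x": -0.27,"y": -0.7,"z": 0,"twist": 0,"claw": 40},
    {"x": -0.27,"y": -0.7,"z": 0,"twist": 0,"claw": 40},
    {"x": -0.27,"y": -0.7,"z": 0,"twist": 0,"claw": 40},
    {"x": -0.27,"y": -0.7,"z": 0,"twist": 0,"claw": 40}
  ]
}}

```text
time: 22.92
ee_pos: [0.49, 0.027, 0.1916]
ee_rot: [180.0, 0.0, 90.1]
ft_force: [-0.3, -0.9, 0.0]
grip_width: 0.04
gripper_force: 0.0
```

{"fn": "jog_arm", "kwargs": {
  "series": [
    {"x": -0.27,"y": -0.7,"z": 0,"twist": 0,"claw": 40},
    {"x": -0.27,"y": -0.7,"z": 0,"twist": 0,"claw": 40},
    {"x": -0.27,"y": -0.7,"z": 0,"twist": 0,"claw": 40},
    {"x": -0.27,"y": -0.7,"z": 0,"twist": 0,"claw": 40},
    {"x": -0.27,"y": -0.7,"z": 0,"twist": 0,"claw": 40},
    {"x": 0,"y": 0,"z": 0,"twist": 0,"claw": 40},
    {"x": 0,"y": 0,"z": 0,"twist": 0,"claw": 40},
    {"x": 0,"y": 0,"z": 0,"twist": 0,"claw": 40}
  ]
}}

```text
time: 23.58
ee_pos: [0.4503, -0.0768, 0.1917]
ee_rot: [180.0, -0.0, 90.0]
ft_force: [-0.2, 0.8, 0.4]
grip_width: 0.0398
gripper_force: 0.0
```

```bash
python3 look.py wrist w7
```

```text
23.63 [ 0.4503 -0.0765  0.1917] [ 1.7998e+02 -2.0000e-02  9.0070e+01] 0.0402
```

View pics/w7.png

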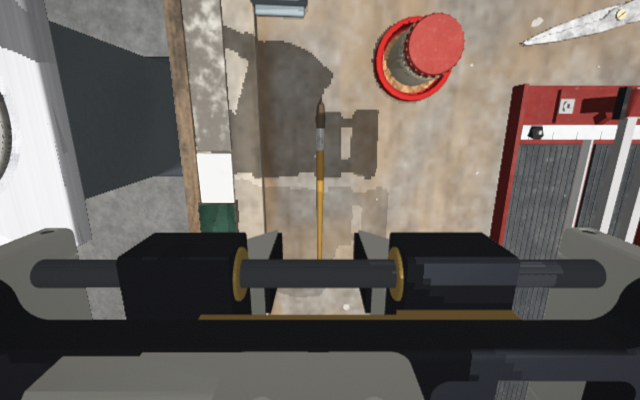

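The wrist view shows the brush running from its bristle tip at (321,97) down column 320, and the red jar sits well in the red dish (420,60). I'll measure the brush ends (w7 and w5) and the rest (w2 and top).

```bash
cat > b.py <<'E'
from h import *
L=lambda k:dict(np.load(f'/tmp/{k}.npz'))
w7,w5,w2,t=L('w7'),L('w5'),L('w2'),L('top0')
def mask(f,lo,hi,box):
    m=cv2.inRange(cv2.cvtColor(f['image'],cv2.COLOR_BGR2HSV),np.array(lo),np.array(hi)); v,u=np.nonzero(m)
    k=(u>=box[0])&(u<box[2])&(v>=box[1])&(v<box[3]); return u[k],v[k]
for n,f,box in [('w7',w7,(305,85,335,260)),('w5',w5,(305,0,340,110)),('top',t,(320,228,395,244))]:
    u,v=mask(f,(10,130,50),(28,255,255),box)
    W=np.array([world(f,a,b,z=.008)[:2] for a,b in zip(u,v)]); p=np.polyfit(W[:,1],W[:,0],1)
    C=cloud(f)[v,u]; print(n,len(u),'y',np.round([W[:,1].min(),W[:,1].max()],4),'x at y=-.075',np.round(np.polyval(p,-.075),4),'slope',np.round(p[0],4),'z',np.round(np.median(C[:,2]),4))
print('tip w7',world(w7,321,97,z=.006),'end w5',world(w5,322,95,z=.006),'tip/end top',world(t,330.2,236.4,z=.006),world(t,389.8,235.6,z=.006))
for n,f in [('w2',w2),('top',t),('w1',L('w1'))]:
    P=cloud(f); g=(f['image'].max(2).astype(int)-f['image'].min(2)<60)
    Q=P.reshape(-1,3); 
    for a,b in[(.029,.04),(.018,.04)]:
        q=Q[(Q[:,2]>a)&(Q[:,2]<b)&(abs(Q[:,1]-.16)<.075)&(abs(Q[:,0]-.415)<.04)]
        if len(q)<5: continue
        r_=cv2.minAreaRect((q[:,:2]*1e3).astype(np.float32)); print(n,len(q),np.round(r_[0],1),np.round(r_[1],1),round(r_[2],2),np.round(np.percentile(q[:,:2],[2,98],axis=0)*1e3,1).tolist())
# rest by colour in top on plane 0.03
u,v=mask(t,(80,12,80),(115,60,255),(262,236,312,262)); 
r_=cv2.minAreaRect(np.stack([u,v],1).astype(np.float32)); print(len(u),r_, world(t,*r_[0],z=.02))
E
python3 b.py
```

```text
w7 580 y [-0.1715 -0.0395] x at y=-.075 0.4515 slope 0.0052 z 0.0079
w5 477 y [-0.1855 -0.0968] x at y=-.075 0.4516 slope 0.0064 z 0.0064
top 99 y [-0.185  -0.0401] x at y=-.075 0.4528 slope 0.0013 z 0.0049
tip w7 [0.45275014 0.01799952 0.006     ] end w5 [ 0.45150209 -0.18743274  0.006     ] tip/end top [0.45319963 0.01309468 0.006     ] [ 0.45160391 -0.18784879  0.006     ]
w2 724 [413.1 160. ] [111.7  56.4] 87.51 [[384.2, 104.5], [442.9, 213.4]]
w2 2592 [413.2 160.9] [113.9  56.6] 87.64 [[386.4, 104.8], [442.8, 216.2]]
top 34 [415.3 160.4] [114.6  52.7] 86.93 [[386.3, 104.1], [444.3, 216.4]]
top 135 [415.2 160.4] [114.5  53. ] 87.06 [[386.4, 104.1], [444.0, 217.1]]
w1 69 [414.6 214.4] [ 7.  54.5] 87.44 [[387.5, 212.4], [441.8, 218.8]]
w1 468 [412.8 167.3] [102.5  55. ] 87.94 [[386.6, 117.3], [440.7, 218.7]]
490 ((286.5, 249.0), (16.0, 37.0), 90.0) [0.41378329 0.15962015 0.02      ]
```

```bash
python3 -c "
from h import *
f=dict(np.load('/tmp/w2.npz'));cv2.imwrite('pics/c3.png',cv2.resize(f['image'][0:160,110:230],None,fx=3.7,fy=3.7,interpolation=cv2.INTER_CUBIC))"
```

```text
(no output)
```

View pics/c3.png

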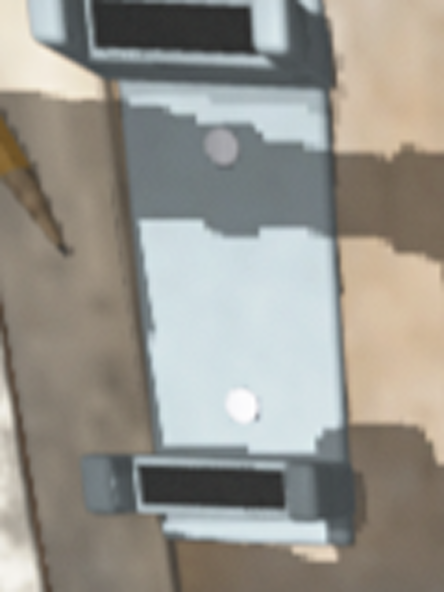

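Crop 3 shows the rest with both notches at (170,25) and (212,487), slightly rotated. I take its centre as (0.4135, 0.160) with its axis at about 87.5°. The brush middle is (0.4515, -0.0855), its axis at about 89.7°, and the end-to-end length of about 204 mm checks out. Descend to the brush.

{"fn": "jog_arm", "kwargs": {
  "series": [
    {"x": 0.04,"y": -0.3,"z": -0.5,"twist": 0,"claw": 32},
    {"x": 0,"y": 0,"z": -0.8,"twist": 0,"claw": 32},
    {"x": 0,"y": 0,"z": -0.8,"twist": 0,"claw": 32},
    {"x": 0,"y": 0,"z": -0.8,"twist": 0,"claw": 32},
    {"x": 0,"y": 0,"z": -0.8,"twist": 0,"claw": 32},
    {"x": 0,"y": 0,"z": -0.8,"twist": 0,"claw": 32},
    {"x": 0,"y": 0,"z": -0.8,"twist": 0,"claw": 32},
    {"x": 0,"y": 0,"z": -0.5,"twist": 0,"claw": 32},
    {"x": 0,"y": 0,"z": -0.26,"twist": 0,"claw": 32},
    {"x": 0,"y": 0,"z": 0,"twist": 0,"claw": 32},
    {"x": 0,"y": 0,"z": 0,"twist": 0,"claw": 32},
    {"x": 0,"y": 0,"z": 0,"twist": 0,"claw": 32}
  ],
  "force": 8
}}

```text
time: 24.63
ee_pos: [0.4522, -0.086, 0.0107]
ee_rot: [179.9, 0.0, 90.1]
ft_force: [-0.0, -0.9, 0.0]
grip_width: 0.0319
gripper_force: 0.0
```

{"fn": "jog_arm", "kwargs": {
  "series": [
    {"x": 0,"y": 0,"z": -0.15,"twist": 0,"claw": 32},
    {"x": 0,"y": 0,"z": -0.1,"twist": 0,"claw": 32},
    {"x": 0,"y": 0,"z": 0,"twist": 0,"claw": 32},
    {"x": 0,"y": 0,"z": 0,"twist": 0,"claw": 32},
    {"x": 0,"y": 0,"z": 0,"twist": 0,"claw": 2},
    {"x": 0,"y": 0,"z": 0,"twist": 0,"claw": 2},
    {"x": 0,"y": 0,"z": 0,"twist": 0,"claw": 2},
    {"x": 0,"y": 0,"z": 0,"twist": 0,"claw": 2},
    {"x": 0,"y": 0,"z": 0,"twist": 0,"claw": 2},
    {"x": 0,"y": 0,"z": 0,"twist": 0,"claw": 2},
    {"x": 0,"y": 0,"z": 0,"twist": 0,"claw": 2}
  ],
  "force": 10
}}

```text
time: 25.55
ee_pos: [0.4514, -0.0861, 0.0024]
ee_rot: [180.0, 0.0, 90.0]
ft_force: [-0.1, -0.1, 0.1]
grip_width: 0.0101
gripper_force: 10.0
```

{"fn": "jog_arm", "kwargs": {
  "series": [
    {"x": 0,"y": 0,"z": 0.3,"twist": 0,"claw": 2},
    {"x": 0,"y": 0,"z": 0.6,"twist": 0,"claw": 2},
    {"x": 0,"y": 0,"z": 0.9,"twist": 0,"claw": 2},
    {"x": 0,"y": 0,"z": 0.9,"twist": 0,"claw": 2},
    {"x": 0,"y": 0,"z": 0.9,"twist": 0,"claw": 2},
    {"x": -0.1,"y": 0.5,"z": 0,"twist": -0.04,"claw": 2},
    {"x": -0.1,"y": 0.7,"z": 0,"twist": -0.04,"claw": 2},
    {"x": -0.1,"y": 0.7,"z": 0,"twist": -0.04,"claw": 2},
    {"x": -0.1,"y": 0.7,"z": 0,"twist": -0.04,"claw": 2},
    {"x": -0.1,"y": 0.7,"z": 0,"twist": -0.04,"claw": 2},
    {"x": -0.1,"y": 0.7,"z": 0,"twist": -0.04,"claw": 2},
    {"x": -0.1,"y": 0.7,"z": 0,"twist": -0.04,"claw": 2},
    {"x": -0.1,"y": 0.7,"z": 0,"twist": -0.04,"claw": 2},
    {"x": -0.1,"y": 0.7,"z": 0,"twist": -0.04,"claw": 2},
    {"x": -0.1,"y": 0.7,"z": 0,"twist": -0.04,"claw": 2},
    {"x": -0.1,"y": 0.7,"z": 0,"twist": -0.04,"claw": 2},
    {"x": -0.1,"y": 0.5,"z": 0,"twist": -0.04,"claw": 2},
    {"x": -0.06,"y": 0.2,"z": 0,"twist": 0,"claw": 2},
    {"x": 0,"y": 0,"z": 0,"twist": 0,"claw": 2},
    {"x": 0,"y": 0,"z": 0,"twist": 0,"claw": 2}
  ]
}}

```text
time: 27.22
ee_pos: [0.4134, 0.1597, 0.1106]
ee_rot: [180.0, 0.0, 87.9]
ft_force: [0.7, 0.2, -0.3]
grip_width: 0.0102
gripper_force: 10.0
```

```bash
python3 look.py wrist w8; python3 look.py side s1; python3 - <<'E'
import cv2
a=cv2.imread('pics/w8.png')[0:260,160:560]; b=cv2.resize(cv2.imread('pics/s1.png')[130:230,190:330],None,fx=2.8,fy=2.8)
b=cv2.copyMakeBorder(b,0,0,0,a.shape[1]-b.shape[1],0); cv2.imwrite('pics/ab.png',cv2.vconcat([a,b]))
E
```

```text
27.27 [0.4136 0.1593 0.1105] [1.7998e+02 2.0000e-02 8.7850e+01] 0.0102
27.32 [0.4137 0.1592 0.1105] [1.7999e+02 1.0000e-02 8.7810e+01] 0.01
```

View pics/ab.png

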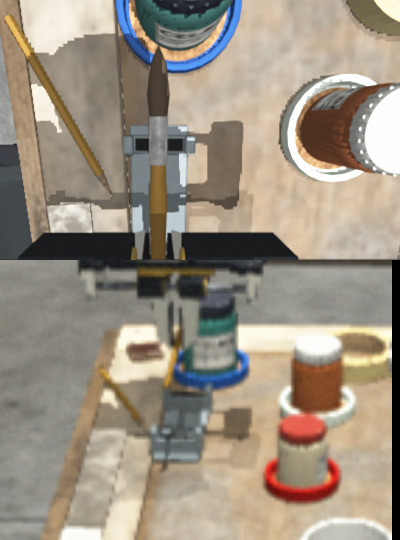

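The wrist part of the picture shows the brush level along the rest, over the far notch (160,143), pointing toward the blue dish but short of the jar. The side part shows all three jars upright in their dishes. Lower onto the supports.

{"fn": "jog_arm", "kwargs": {
  "series": [
    {"x": 0,"y": 0.03,"z": -0.4,"twist": 0,"claw": 2},
    {"x": 0,"y": 0,"z": -0.6,"twist": 0,"claw": 2},
    {"x": 0,"y": 0,"z": -0.6,"twist": 0,"claw": 2},
    {"x": 0,"y": 0,"z": -0.5,"twist": 0,"claw": 2},
    {"x": 0,"y": 0,"z": -0.35,"twist": 0,"claw": 2},
    {"x": 0,"y": 0,"z": -0.2,"twist": 0,"claw": 2},
    {"x": 0,"y": 0,"z": -0.1,"twist": 0,"claw": 2},
    {"x": 0,"y": 0,"z": 0,"twist": 0,"claw": 2},
    {"x": 0,"y": 0,"z": 0,"twist": 0,"claw": 2},
    {"x": 0,"y": 0,"z": 0,"twist": 0,"claw": 2}
  ]
}}

```text
time: 28.15
ee_pos: [0.414, 0.1608, 0.0284]
ee_rot: [179.9, -0.0, 87.8]
ft_force: [0.2, 0.4, -0.6]
grip_width: 0.0099
gripper_force: 10.0
```

{"fn": "jog_arm", "kwargs": {
  "series": [
    {"x": 0,"y": 0,"z": -0.05,"twist": 0,"claw": 2},
    {"x": 0,"y": 0,"z": 0,"twist": 0,"claw": 2},
    {"x": 0,"y": 0,"z": 0,"twist": 0,"claw": 2},
    {"x": 0,"y": 0,"z": 0,"twist": 0,"claw": 2}
  ]
}}

```text
time: 28.48
ee_pos: [0.4136, 0.1609, 0.0265]
ee_rot: [180.0, -0.0, 87.9]
ft_force: [-0.7, -0.8, -0.5]
grip_width: 0.01
gripper_force: 10.0
```

{"fn": "jog_arm", "kwargs": {
  "series": [
    {"x": 0,"y": 0,"z": 0,"twist": 0,"claw": 20},
    {"x": 0,"y": 0,"z": 0,"twist": 0,"claw": 30},
    {"x": 0,"y": 0,"z": 0,"twist": 0,"claw": 40},
    {"x": 0,"y": 0,"z": 0,"twist": 0,"claw": 40},
    {"x": 0,"y": 0,"z": 0,"twist": 0,"claw": 40},
    {"x": 0,"y": 0,"z": 0.3,"twist": 0,"claw": 40},
    {"x": 0,"y": 0,"z": 0.6,"twist": 0,"claw": 40},
    {"x": 0,"y": 0,"z": 0.8,"twist": 0,"claw": 40},
    {"x": 0,"y": 0,"z": 0.8,"twist": 0,"claw": 40},
    {"x": 0,"y": 0,"z": 0.8,"twist": 0,"claw": 40},
    {"x": 0,"y": 0,"z": 0.8,"twist": 0,"claw": 40},
    {"x": 0,"y": 0,"z": 0.8,"twist": 0,"claw": 40},
    {"x": 0,"y": -0.7,"z": 0,"twist": 0,"claw": 40},
    {"x": 0,"y": -0.7,"z": 0,"twist": 0,"claw": 40},
    {"x": 0,"y": -0.7,"z": 0,"twist": 0,"claw": 40},
    {"x": 0,"y": -0.7,"z": 0,"twist": 0,"claw": 40},
    {"x": 0,"y": -0.7,"z": 0,"twist": 0,"claw": 40},
    {"x": 0,"y": 0,"z": 0,"twist": 0,"claw": 40},
    {"x": 0,"y": 0,"z": 0,"twist": 0,"claw": 40}
  ]
}}

```text
time: 30.07
ee_pos: [0.4135, 0.0552, 0.1739]
ee_rot: [180.0, -0.0, 87.7]
ft_force: [-0.0, 0.4, -1.2]
grip_width: 0.0402
gripper_force: 0.0
```

```bash
python3 look.py wrist w9; python3 look.py side s2; python3 - <<'E'
from h import *
a=cv2.imread('pics/w9.png')[0:260]; b=cv2.resize(cv2.imread('pics/s2.png')[130:240,190:410],None,fx=2.9,fy=2.9)
b=cv2.copyMakeBorder(b,0,0,0,640-b.shape[1],0); cv2.imwrite('pics/ab2.png',cv2.vconcat([a,b]))
P=cloud(dict(np.load('/tmp/w9.npz'))).reshape(-1,3)
f=dict(np.load('/tmp/w9.npz')); m=cv2.inRange(cv2.cvtColor(f['image'],cv2.COLOR_BGR2HSV),np.array((10,130,50)),np.array((28,255,255)))
C=cloud(f); q=C[(m>0)&(C[...,2]>.02)&(C[...,2]<.05)&(abs(C[...,0]-.414)<.03)]; print(len(q),q.min(0),q.max(0),np.median(q,0))
C=cloud(dict(np.load('/tmp/s2.npz'))).reshape(-1,3); Q=C[(C[:,2]>.082)&(np.hypot(C[:,0]-.594,C[:,1]+.2)<.06)&(C[:,2]<.1)]; print('mug',(Q.min(0)+Q.max(0))/2)
C=cloud(dict(np.load('/tmp/side0.npz'))).reshape(-1,3); Q=C[(C[:,2]>.082)&(np.hypot(C[:,0]-.594,C[:,1]+.2)<.06)&(C[:,2]<.1)]; print('mug0',(Q.min(0)+Q.max(0))/2)
E
```

```text
30.12 [0.4135 0.0559 0.1738] [ 1.7997e+02 -2.0000e-02  8.7780e+01] 0.04
30.17 [0.4135 0.0562 0.1737] [ 1.7997e+02 -2.0000e-02  8.7840e+01] 0.0401
1048 [0.40692046 0.06252861 0.02732449] [0.41794655 0.20840245 0.03516681] [0.41169275 0.15402671 0.03160056]
mug [ 0.5944939  -0.20380819  0.08662455]
mug0 [ 0.59441784 -0.19724186  0.08658332]
```

View pics/ab2.png

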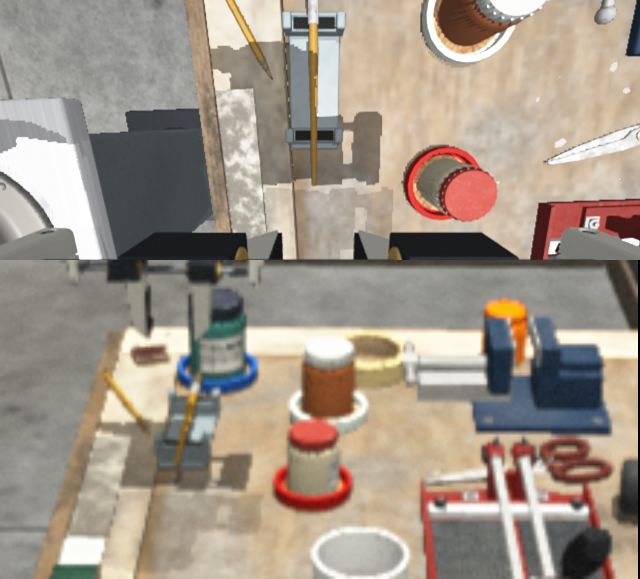

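The brush lies across both notches, (314,25) and (314,137), centred to within about 4 mm. The jars stand in the dishes that match their lids, the mug wasn't approached, and the gripper is clear. Handing in.

```bash
python3 -c "
from plant import r
print(r.sign_off())"
```

```text
the job is handed in; nothing more can be done
None
```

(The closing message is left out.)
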